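Sieve the nuts from the wheel bearings

TASK

The rocking sieve tray on the bench holds two wheel bearings mixed with two small hex nuts. Take the tray by its cross-bar handle and tilt it towards its grate end until both nuts have dropped through into the bin underneath, then tip it the other way so that both bearings slide out of the open end into the other bin, and let go.

Things in the scene. Friction and masses are not known exactly. Their poses are not given: they have to be found in the camera images.
- tray_bar (a point): Middle of the tray's handle, on its axis: a dark steel cross-bar, 14 mm round, 132 mm clear between two flat upright arms, arched over the tray's middle 125 mm above its floor. Axes turn with the tray: x along the bar, y along the tray towards its grate end, z square to its floor. The pivot is a level axis parallel to the bar, 125 mm below it: the bar swings in an arc.
- tray (a joint): Tilt of the aluminium tray on its fixed stand, rad: 0 level (start), positive grate end down, hard stops at -0.70 and 0.70. Stiff: stays put, takes 8 to 16 N at the bar. Inside 132 mm wide, walls 40 mm. Grate (4 rods, 22 mm gaps, end wall) from the pivot to y=+150 mm; solid floor, where all parts start, to the open lip at y=-140 mm. Parts slide from 0.27 to 0.45 rad, quickly at 0.65.
- nut_a: Small dark steel hex nut, 17 mm across flats (20 mm over the corners), 9 mm thick, 12 g; starts flat on the tray's solid half. Origin at the centre of its underside, z along its bore.
- nut_b: The second small hex nut, the same as nut_a.
- bearing_a: Steel wheel bearing, a closed disc 55 mm across and 24 mm thick with black seals, 0.14 to 0.28 kg; starts flat on the tray's solid half and is too big for the grate. Origin at the centre of its underside, z along its axis.
- bearing_b: The second wheel bearing, the same as bearing_a.
- nut_bin_floor (a point): Centre of the inner floor of the bin for nuts, a fixed open grey bin under the tray's grate end, inside 156 x 227 mm, walls 46 mm above this point. Its y axis points level, from the open end towards the grate end of the tray.
- bearing_bin_floor (a point): Centre of the inner floor of the bin for bearings, a fixed open grey bin below and beyond the tray's open end, inside 156 x 217 mm, walls 54 mm above this point. Same axes as the other bin.
Not all that is in view belongs to the job. Leave any orange or purple look-alike of the bearing_b alone.

How it is judged (in metres and radians):
On the way:
1. both nuts lie in the nut bin while both bearings are still on the tray (x of nut_a in the frame of nut_bin_floor between -0.078 and 0.078 m and y of nut_a in the frame of nut_bin_floor between -0.1135 and 0.1135 m and z of nut_a in the frame of nut_bin_floor between -0.01 and 0.04 m and x of nut_b in the frame of nut_bin_floor between -0.078 and 0.078 m and y of nut_b in the frame of nut_bin_floor between -0.1135 and 0.1135 m and z of nut_b in the frame of nut_bin_floor between -0.01 and 0.04 m and y of bearing_a in the frame of tray_bar between -0.14 and 0.15 m and z of bearing_a in the frame of tray_bar between -0.135 and -0.07 m and y of bearing_b in the frame of tray_bar between -0.14 and 0.15 m and z of bearing_b in the frame of tray_bar between -0.135 and -0.07 m), for 0.2 s.
At the end, for the whole second after the job is handed in: Both nuts lie in the bin under the grate end and both bearings in the bin at the open end (each one's origin inside that bin's walls and below its rim or at most level with it), all at rest (below 0.03 m/s) (x of nut_a in the frame of nut_bin_floor between -0.078 and 0.078 m and y of nut_a in the frame of nut_bin_floor between -0.1135 and 0.1135 m and z of nut_a in the frame of nut_bin_floor between -0.01 and 0.04 m and x of nut_b in the frame of nut_bin_floor between -0.078 and 0.078 m and y of nut_b in the frame of nut_bin_floor between -0.1135 and 0.1135 m and z of nut_b in the frame of nut_bin_floor between -0.01 and 0.04 m and x of bearing_a in the frame of bearing_bin_floor between -0.078 and 0.078 m and y of bearing_a in the frame of bearing_bin_floor between -0.1085 and 0.1085 m and z of bearing_a in the frame of bearing_bin_floor between -0.01 and 0.055 m and x of bearing_b in the frame of bearing_bin_floor between -0.078 and 0.078 m and y of bearing_b in the frame of bearing_bin_floor between -0.1085 and 0.1085 m and z of bearing_b in the frame of bearing_bin_floor between -0.01 and 0.055 m and linear speed of each of nut_a, nut_b, bearing_a, bearing_b below 0.03 m/s); the robot touches nothing.
It also fails if it takes over 35 s, if anything falls off the work surface, if the arm or the gripper's body presses on something with over 40 N, if the wrist force passes 120 N, or if a joint passes its speed limit or range.

ROBOT

A 6-joint arm with a two-finger parallel gripper is mounted at the origin on the work surface. World frame = base frame: x ahead of the robot, y to its left, z up, the work surface at z = 0. Lengths are in mm, angles in degrees, forces in N, time in s.
With the tool pointing down it reaches from about 300 to 850 mm from the base axis. Payload 4.2 kg.
Tool frame: the origin (TCP) lies between the finger pads; the fingertips stand 22 mm ahead of it and the grasp point (between the pads) lies 3 mm ahead of it (env.finger_overhang is the distance from the TCP to the fingertips, in mm); z points along the fingers, y is the line along which they close (so a half turn about z gives the same grasp; the last joint's range is limited). The gripper opens to 91 mm and grips with 3 to 60 N. Pads are 32 mm wide; open, the fingers measure 118 mm over their backs; the gripper's body (76 mm by 178 mm) begins 60 mm behind the grasp point.
Start: joints at [-67.093, 18.312, 89.639, -0, 72.044, -1.146], TCP at [234.361, -525.086, 235.976] pointing down, gripper open.
Joint ranges: [-177.97, 177.97], [-48.28, 115.42], [12.27, 149.76], [-77.06, 257.06], [2.81, 150.46], [-146.56, 146.56]. Speed limits (degrees/s): [147.25, 147.25, 180, 180, 180, 180].

INTERFACE

Orientations are given as [roll, pitch, yaw] about the fixed x, y, z axes, in that order (R = Rz(yaw) Ry(pitch) Rx(roll)).
In Python, from workcell import state, cams, ticket, look_for, outline_of, env gives the robot as it stands.
- The arm moves only by the tool servo_tool, never from a script. Its argument "steps" is a list of rows, each a list of 3 entries, a list of its own where there are three numbers: the closure in counts, from 0 (fully open) to 255 (shut), then the shift along the tool's x, y, z in mm, then the turn, a rotation vector about the tool's x, y, z in rad. A call has exactly 10 rows; each row shifts and turns the commanded pose from where the row before left it, along the tool's axes as they then stand; what a row does not reach is not made up. A row lasts 1/10 s, in which the tool goes at most 50 mm and 8.59 degrees, less where a joint would pass 70% of its speed; a pose out of reach is approached as far as the arm can. A call with a gripper value outside its range is refused whole. The fingers move at their own pace and stop on an object; "squeeze" is the grip in N (left out, the last holds). Time passes only in rows, so rows that do not move let the fingers close, or fill a call up. It gives the time, the measured TCP pose, the force, the opening and the grip force at its end, in the units of the state.
- state(): the state, without advancing time (a new reading comes with each control period).
- cams.grab_frame(name): name is "scene" or "top"; returns a dict with "color" (400x640x3 uint8, red, green, blue), "z_map" (400x640 float32, mm along the optical axis (not along the pixel's ray), 0 where there is no reading), "fovy" (degrees; the focal length in pixels is half the picture's height over the tangent of half this angle, whatever the lens; pixels are square), "cx", "cy" (the principal point, pixels), "eye" and "rotation" of the camera in the world. Camera axes: x right, y up, looking along -z (the intrinsics and any distortion apply to the point x, -y, -z); pixel columns grow to the right and rows downward; lengths in mm; the calibration is good to about 2 mm. A picture is of the moment at which its call begins.
- ticket.job_done(): hands the job in; it is judged then, once.
Trained networks look in a picture, given as the dict that the camera call returned (one of the last four; its "shot" number tells which), for a name from the list of things; names that differ only in an ending like _2 or _b are one class to them, and where a whole thing is asked for, a point or a joint stands for the part that bears it (a point fixed in the world has none). Each returns a list of dicts, best first, with "confidence" (0 to 1); they miss things now and then, are a little off and sometimes report something else, mostly with a low value. They report only what shows in the picture. A call takes as long as a camera call. They do not tell look-alikes from the thing itself.
- look_for(picture, thing): "at" ([column, row] in pixels, amid what is visible of it).
- outline_of(picture, thing): "pixels" (400x640 bool, what is visible of it) and "at" ([column, row] in pixels, amid what is visible of it).
The state is a dict: "time_s": time; "qpos": joint angles; "qvel": joint speeds; "effort": joint torques, N m; "ee_pos": TCP position; "ee_rot": TCP orientation; "force": force on the tool from outside, world axes, zero at the start; "torque": the same for the moment, N m; "gripper_width": finger opening in mm; "gripper_force": force on a finger pad.
Only numpy, scipy, OpenCV 4.12 (cv2) and the standard library are available. Lean on these libraries where they do the work, as an engineer would, in place of code of your own. Each camera call takes 0.05 s, during which the arm holds its last target. There are 200 camera calls.

## Working session

There is one attempt and no reset: what is moved stays moved. The work goes in short steps, Python scripts to look and compute and a tool call to move; the robot and the scene stay as the last step left them, time stands still between calls to the robot, and variables do not carry over. Pictures are saved under pics/ and viewed, at most 10 in all, crops included, and the job is handed in when it is done.

Besides the shell and the picture viewer there is one more tool, called after ">>>" as a command line: name --argument value ..., lists and objects as JSON in quotes. servo_tool: Moves the arm, as the interface text tells. Its arguments: {"type":"object","properties":{"steps":{"type":"array","items":{"type":"array"}},"squeeze":{"type":"number"}},"required":["steps"]}

```bash
mkdir -p pics; cat > h.py <<'E'
import numpy as np, cv2
from workcell import state, cams, ticket, look_for, outline_of, env
def pts(f):
    z=f["z_map"]; h,w=z.shape; F=h/2/np.tan(np.radians(f["fovy"])/2)
    u,v=np.meshgrid(np.arange(w),np.arange(h))
    c=np.stack([(u-f["cx"])*z/F,-(v-f["cy"])*z/F,-z],-1)
    return c@np.array(f["rotation"]).T+np.array(f["eye"])
E
python3 - <<'E'
from h import *
print(state())
im=[]
for n in("scene","top"):
    f=cams.grab_frame(n); im.append(f["color"]); P=pts(f)
    print(n,{k:v for k,v in f.items() if k not in("color","z_map")})
    for t in("tray_bar","tray","nut_a","bearing_a"):
        for o in outline_of(f,t)[:4]:
            m=o["pixels"]&(f["z_map"]>0)
            print(t,round(o["confidence"],2),np.round(o["at"]),m.sum(),np.round(np.median(P[m],0)),np.round(P[m].min(0)),np.round(P[m].max(0)))
for i,n in enumerate(("scene","top")): cv2.imwrite(f"pics/{n}0.png",im[i][:,:,::-1])
E
```

```text
{'time_s': 0.0, 'qpos': array([-6.70919893e+01,  1.83501353e+01,  8.97090777e+01, -7.50065879e-05,
        7.20442586e+01, -1.14374760e+00]), 'qvel': array([-0.02426291,  0.01444501,  0.05776583,  0.00458986, -0.07691437,
       -0.08152449]), 'effort': array([ 9.48464840e-04, -4.12458730e+01, -2.31972027e+01,  7.31080910e-02,
        4.56232333e-02, -1.66141681e-04]), 'ee_pos': array([ 234.17593973, -524.6131504 ,  235.11725352]), 'ee_rot': array([-1.79896548e+02, -1.99408141e-03,  2.40517797e+01]), 'force': array([-0.32201624,  0.44222084,  0.65150247]), 'torque': array([ 0.03089704, -0.01920047, -0.03893181]), 'gripper_force': 0.0, 'gripper_width': 91.21546127086972}Traceback (most recent call last):
  File "<stdin>", line 5, in <module>
  File "h.py", line 7, in pts
    return c@np.array(f["rotation"]).T+np.array(f["eye"])
           ~~~~~~~~~~~~~~~~~~~~~~~~~~~^~~~~~~~~~~~~~~~~~~
ValueError: operands could not be broadcast together with shapes (400,640) (3,)
```

```bash
python3 - <<'E'
s=open('h.py').read()
s=s.replace('np.array(f["rotation"]).T','Rot(f["rotation"]).T').replace('def pts','from scipy.spatial.transform import Rotation\ndef Rot(r): return Rotation.from_euler("xyz",r,degrees=True).as_matrix()\ndef pts')
open('h.py','w').write(s)
E
python3 - <<'E'
from h import *
im=[]
for n in("scene","top"):
    f=cams.grab_frame(n); im.append(f["color"]); P=pts(f)
    print(n,{k:v for k,v in f.items() if k not in("color","z_map")})
    for t in("tray_bar","tray","nut_a","bearing_a"):
        for o in outline_of(f,t)[:4]:
            m=o["pixels"]&(f["z_map"]>0)
            if m.any(): print(t,round(o["confidence"],2),np.round(o["at"]),m.sum(),np.round(np.median(P[m],0)),np.round(P[m].min(0)),np.round(P[m].max(0)))
for i,n in enumerate(("scene","top")): cv2.imwrite(f"pics/{n}0.png",im[i][:,:,::-1])
E
```

```text
scene {'fovy': 50.84718187098494, 'cx': 313.5279513806806, 'cy': 196.16395253629048, 'eye': array([997.71597674,  36.21907817, 710.35539213]), 'rotation': array([43.9036077 , -0.61968884, 94.58108505]), 'shot': 2}
tray_bar 0.79 [326. 220.] 10788 [554.  27. 185.] [ 304. -149.   -3.] [630. 211. 301.]
tray 0.6 [326. 222.] 11153 [553.  26. 185.] [ 134. -171.   -4.] [633. 248. 301.]
tray 0.39 [385. 287.] 6008 [554. 143.  12.] [444. -12.   5.] [646. 244. 207.]
nut_a 0.5 [301. 211.] 78 [520. -14. 174.] [508. -20. 166.] [525.  -6. 178.]
bearing_a 0.64 [268. 205.] 856 [530. -75. 191.] [ 490. -104.  166.] [549. -49. 194.]
bearing_a 0.63 [305. 234.] 676 [583.  -7. 191.] [535. -36. 165.] [616.  20. 208.]
bearing_a 0.61 [233. 205.] 453 [ 386. -183.   23.] [ 352. -211.   -0.] [ 405. -160.   27.]
bearing_a 0.31 [323. 221.] 11380 [551.  27. 184.] [  99. -163.   -5.] [630. 216. 301.]
top {'fovy': 56.44808927839304, 'cx': 317.69670566103474, 'cy': 205.34173469079704, 'eye': array([450.17451266,  -2.48611854, 825.19395837]), 'rotation': array([  6.37139059,   0.18978649, -88.56587637]), 'shot': 3}
tray_bar 0.87 [317. 188.] 7979 [553.   5. 169.] [ 457. -147.   -3.] [699. 240. 302.]
tray 0.89 [313. 190.] 8124 [553.  10. 169.] [ 457. -136.    5.] [674. 249. 302.]
nut_a 0.5 [329. 209.] 42 [517. -14. 176.] [508. -20. 165.] [522.  -8. 179.]
bearing_a 0.94 [368. 284.] 562 [ 371. -100.   24.] [ 342. -128.   -3.] [398. -74.  28.]
bearing_a 0.92 [364. 208.] 816 [520. -76. 192.] [ 493. -104.  171.] [546. -49. 196.]
bearing_a 0.65 [322. 171.] 800 [581.  -8. 192.] [556. -37. 164.] [610.  17. 196.]
bearing_a 0.56 [402. 283.] 525 [ 377. -184.   24.] [ 350. -212.    2.] [ 402. -160.   29.]
```

View pics/top0.png

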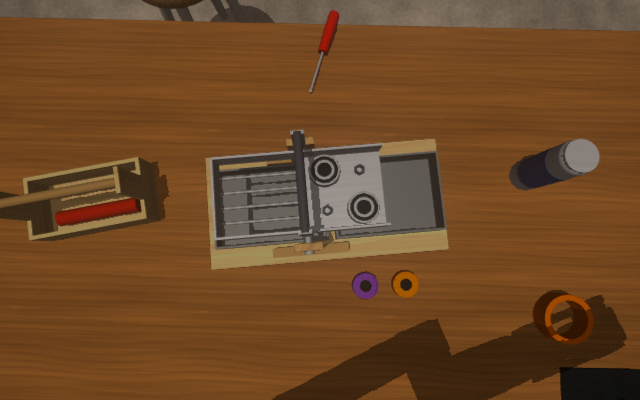

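View pics/scene0.png

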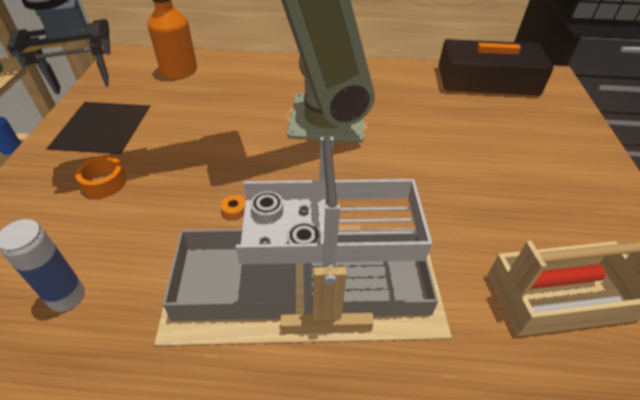

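The top view shows the tray with its dark bar at column 302 (rows 135–250), the grate on its left (+y), and the two steel bearings at (324,170) and (364,208). The two nuts are at (359,169) and (328,210). The purple and orange rings at (366,285) and (405,284) lie on the table as decoys and aren't handled. Next I'll fit the bar.

```bash
python3 - <<'E'
from h import *
for n in("scene","top"):
    f=cams.grab_frame(n); P=pts(f)
    m=(f["z_map"]>0)&(P[...,2]>278)&(P[...,2]<310)&(abs(P[...,0]-545)<120)&(abs(P[...,1])<60)
    if n=="top":
        v,u=np.nonzero(m); print(u.min(),u.max(),v.min(),v.max())
    Q=P[m]; c=Q.mean(0); d=np.linalg.svd(Q-c,full_matrices=False)[2][0]; d*=np.sign(d[0])
    t=(Q-c)@d
    print(n,len(Q),c.round(1),d.round(4),"yaw",np.degrees(np.arctan2(d[1],d[0])).round(2),"mid",(c+d*(t.min()+t.max())/2).round(1),"len",np.ptp(t).round(1),"ztop",np.percentile(Q[:,2],[50,90,97]).round(1))
    for x in range(470,640,12):
        q=Q[abs(Q[:,0]-x)<6]
        if len(q): print(x,len(q),q.min(0).round(),q.max(0).round())
    # tray floor
    m=(f["z_map"]>0)&(P[...,2]>158)&(P[...,2]<180)&(abs(P[...,0]-545)<50)&(P[...,1]<-30)&(P[...,1]>-120)
    print("floor",np.median(P[m][:,2]))
E
```

```text
scene 872 [559.7  28.3 295.2] [ 0.9928  0.1171 -0.0231] yaw 6.73 mid [544.9  26.5 295.5] len 154.0 ztop [296.9 299.  299.6]
470 59 [467.   9. 278.] [476.  29. 300.]
482 46 [476.  11. 279.] [488.  27. 300.]
494 46 [488.  15. 294.] [500.  28. 300.]
506 48 [501.  16. 292.] [512.  30. 299.]
518 45 [512.  18. 293.] [524.  30. 300.]
530 54 [524.  18. 293.] [536.  32. 300.]
542 49 [536.  19. 292.] [548.  33. 300.]
554 56 [548.  21. 293.] [560.  35. 300.]
566 59 [560.  22. 292.] [572.  36. 300.]
578 60 [572.  24. 293.] [584.  37. 301.]
590 64 [584.  25. 292.] [596.  39. 300.]
602 63 [596.  26. 292.] [608.  40. 299.]
614 175 [608.  26. 278.] [620.  45. 300.]
626 48 [620.  26. 279.] [622.  43. 296.]
floor 166.86776920466662
290 311 130 234
top 1061 [542.9  26.3 297.5] [ 0.994   0.1093 -0.0031] yaw 6.28 mid [544.   26.4 297.5] len 152.0 ztop [298.  299.8 300.4]
470 76 [468.   9. 280.] [475.  28. 301.]
482 88 [476.  12. 292.] [488.  27. 301.]
494 78 [489.  14. 293.] [499.  27. 301.]
506 87 [500.  16. 293.] [512.  29. 301.]
518 79 [512.  16. 293.] [524.  31. 301.]
530 78 [524.  18. 293.] [536.  31. 301.]
542 84 [536.  20. 292.] [548.  33. 301.]
554 79 [548.  20. 292.] [560.  35. 301.]
566 76 [560.  22. 293.] [572.  35. 301.]
578 79 [572.  24. 292.] [584.  37. 301.]
590 78 [584.  24. 293.] [596.  39. 301.]
602 77 [596.  26. 292.] [608.  39. 301.]
614 102 [608.  25. 279.] [619.  44. 301.]
floor 167.32362873952474
```

>>> servo_tool --steps '[[0, [0, 0, -45], [0, 0, 0.102]], [0, [0, 0, -45], [0, 0, 0.102]], [0, [0, 0, -45], [0, 0, 0.102]], [0, [28.5, -39.4, 0], [0, 0, 0]], [0, [28.5, -39.4, 0], [0, 0, 0]], [0, [28.5, -39.4, 0], [0, 0, 0]], [0, [28.5, -39.4, 0], [0, 0, 0]], [0, [28.5, -39.4, 0], [0, 0, 0]], [0, [28.5, -39.4, 0], [0, 0, 0]], [0, [28.5, -39.4, 0], [0, 0, 0]]]'

```text
time_s: 1.65
ee_pos: [401.7, -226.6, 371.2]
ee_rot: [180.0, -0.0, 6.5]
force: [-0.0, -0.4, -0.1]
gripper_width: 91.2
gripper_force: 0.0
```

>>> servo_tool --steps '[[0, [28.5, -39.4, 0], [0, 0, 0]], [0, [28.5, -39.4, 0], [0, 0, 0]], [0, [28.5, -39.4, 0], [0, 0, 0]], [0, [28.5, -39.4, 0], [0, 0, 0]], [0, [28.5, -39.4, 0], [0, 0, 0]], [0, [28.5, -39.4, 0], [0, 0, 0]], [0, [0, 0, 0], [0, 0, 0]], [0, [0, 0, 0], [0, 0, 0]], [0, [0, 0, 0], [0, 0, 0]], [0, [0, 0, 0], [0, 0, 0]]]'

```text
time_s: 2.65
ee_pos: [543.8, 24.6, 371.3]
ee_rot: [180.0, -0.0, 6.4]
force: [0.2, -0.6, 0.8]
gripper_width: 91.1
gripper_force: 0.0
```

>>> servo_tool --steps '[[0, [0.5, -1.8, 20], [0, 0, 0]], [0, [0, 0, 25], [0, 0, 0]], [0, [0, 0, 20], [0, 0, 0]], [0, [0, 0, 10.5], [0, 0, 0]], [255, [0, 0, 0], [0, 0, 0]], [255, [0, 0, 0], [0, 0, 0]], [255, [0, 0, 0], [0, 0, 0]], [255, [0, 0, 0], [0, 0, 0]], [255, [0, 0, 0], [0, 0, 0]], [255, [0, 0, 0], [0, 0, 0]]]' --squeeze 45

```text
time_s: 3.65
ee_pos: [544.7, 27.8, 295.8]
ee_rot: [180.0, -0.0, 6.5]
force: [0.1, -0.9, 0.6]
gripper_width: 46.3
gripper_force: 0.0
```

>>> servo_tool --steps '[[255, [0, 0, 0], [0, 0, 0]], [255, [0, 0, 0], [0, 0, 0]], [255, [0, 0, 0], [0, 0, 0]], [255, [0, 0, 0], [0, 0, 0]], [255, [0, 0, 0], [0, 0, 0]], [255, [0, 0, 0], [0, 0, 0]], [255, [0, 0, 0], [0, 0, 0]], [255, [0, 0, 0], [0, 0, 0]], [255, [0, 0, 0], [0, 0, 0]], [255, [0, 0, 0], [0, 0, 0]]]'

```text
time_s: 4.65
ee_pos: [544.8, 25.6, 295.4]
ee_rot: [179.7, 0.0, 6.5]
force: [0.2, -5.5, -0.3]
gripper_width: 13.1
gripper_force: 45.0
```

>>> servo_tool --steps '[[255, [0, -8.3, 0.27], [-0.065, 0, 0]], [255, [0, -8.3, 0.27], [-0.065, 0, 0]], [255, [0, -8.3, 0.27], [-0.065, 0, 0]], [255, [0, -8.3, 0.27], [-0.065, 0, 0]], [255, [0, -8.3, 0.27], [-0.065, 0, 0]], [255, [0, -8.3, 0.27], [-0.065, 0, 0]], [255, [0, 0, 0], [0, 0, 0]], [255, [0, 0, 0], [0, 0, 0]], [255, [0, 0, 0], [0, 0, 0]], [255, [0, 0, 0], [0, 0, 0]]]'

```text
time_s: 5.65
ee_pos: [539.3, 75.3, 285.2]
ee_rot: [157.6, 0.0, 6.5]
force: [4.1, -4.2, -5.1]
gripper_width: 12.9
gripper_force: 45.0
```

>>> servo_tool --steps '[[255, [0, -8.3, 0.27], [-0.065, 0, 0]], [255, [0, -8.3, 0.27], [-0.065, 0, 0]], [255, [0, -8.3, 0.27], [-0.065, 0, 0]], [255, [0, -8.3, 0.27], [-0.065, 0, 0]], [255, [0, 0, 0], [0, 0, 0]], [255, [0, 0, 0], [0, 0, 0]], [255, [0, 0, 0], [0, 0, 0]], [255, [0, 0, 0], [0, 0, 0]], [255, [0, 0, 0], [0, 0, 0]], [255, [0, 0, 0], [0, 0, 0]]]'

```text
time_s: 6.65
ee_pos: [535.9, 105.0, 267.0]
ee_rot: [143.0, 0.1, 6.5]
force: [3.7, -4.0, -12.0]
gripper_width: 13.1
gripper_force: 45.0
```

```bash
cat > look.py <<'E'
import sys
from h import *
ims=[]
for n in("scene","top"):
    f=cams.grab_frame(n); P=pts(f)
    for t in("nut_a","bearing_a"):
        for o in outline_of(f,t)[:6]:
            m=o["pixels"]&(f["z_map"]>0)
            if m.any(): print(n,t,round(o["confidence"],2),np.round(o["at"]),m.sum(),np.round(np.median(P[m],0)))
    c=f["color"]; c=c[110:330,150:470] if n=="scene" else c[100:300,180:500]
    ims.append(cv2.resize(c,None,fx=1.4,fy=1.4,interpolation=cv2.INTER_CUBIC))
cv2.imwrite(f"pics/{sys.argv[1]}.png",np.vstack(ims)[:,:,::-1])
E
python3 look.py a
```

```text
scene bearing_a 0.94 [235. 205.] 502 [ 386. -183.   22.]
scene bearing_a 0.63 [389. 259.] 368 [565. 134. 112.]
scene bearing_a 0.6 [384. 242.] 347 [519. 130. 104.]
scene bearing_a 0.29 [387. 290.] 4942 [565. 146.  17.]
top nut_a 0.34 [327. 187.] 8877 [552. -11. 214.]
top bearing_a 0.82 [367. 285.] 565 [ 372. -102.   24.]
top bearing_a 0.63 [406. 285.] 524 [ 378. -184.   24.]
top bearing_a 0.58 [262. 220.] 379 [497. 112. 110.]
```

View pics/a.png

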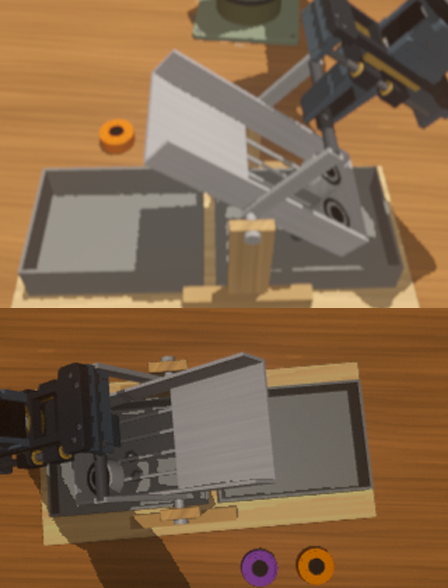

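The solid half is empty and both bearings rest against the grate's end wall, at about (384,242) and (389,259) in the scene view. The nuts aren't clearly visible, so I'll enlarge the bin region.

```bash
python3 - <<'E'
from h import *
f=cams.grab_frame("scene"); g=cams.grab_frame("top")
a=cv2.resize(f["color"][220:320,290:450],(800,500),interpolation=cv2.INTER_CUBIC)
a=np.clip(a*1.6,0,255).astype(np.uint8)
cv2.imwrite("pics/b.png",a[:,:,::-1])
E
```

```text
(no output)
```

View pics/b.png

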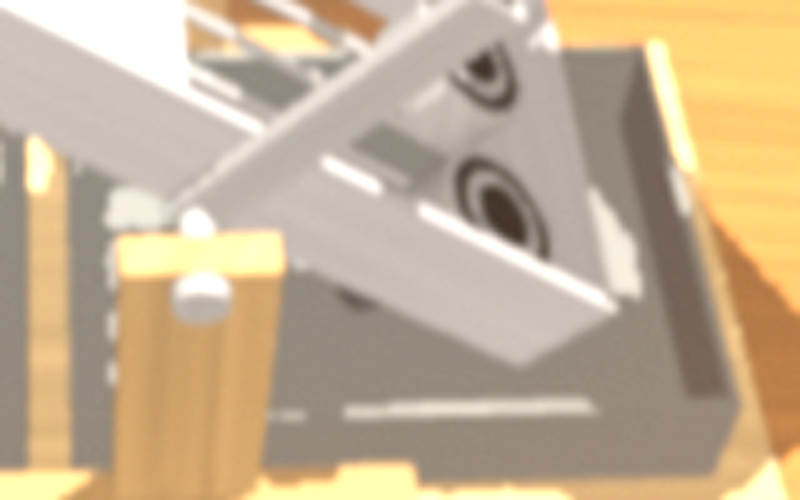

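One nut is visible in the bin at about (360,280). I'll level the tray, where the bearings stay on it, and check for the other.

>>> servo_tool --steps '[[255, [0, 8.3, 0.27], [0.065, 0, 0]], [255, [0, 8.3, 0.27], [0.065, 0, 0]], [255, [0, 8.3, 0.27], [0.065, 0, 0]], [255, [0, 8.3, 0.27], [0.065, 0, 0]], [255, [0, 8.3, 0.27], [0.065, 0, 0]], [255, [0, 8.3, 0.27], [0.065, 0, 0]], [255, [0, 8.3, 0.27], [0.065, 0, 0]], [255, [0, 8.3, 0.27], [0.065, 0, 0]], [255, [0, 8.3, 0.27], [0.065, 0, 0]], [255, [0, 8.3, 0.27], [0.065, 0, 0]]]'

```text
time_s: 8.05
ee_pos: [544.1, 32.2, 295.2]
ee_rot: [-179.2, -0.0, 6.6]
force: [-0.1, 10.9, -7.1]
gripper_width: 13.2
gripper_force: 45.0
```

```bash
python3 look.py c; python3 - <<'E'
from h import *
f=cams.grab_frame("scene"); g=cams.grab_frame("top")
a=cv2.resize(f["color"][170:320,300:450],(600,600),interpolation=cv2.INTER_CUBIC)[::1]
b=cv2.resize(g["color"][140:260,200:320],(600,600),interpolation=cv2.INTER_CUBIC)
o=cv2.resize(np.hstack([a,b]),(800,400),interpolation=cv2.INTER_AREA)
cv2.imwrite("pics/d.png",np.clip(o*1.5,0,255).astype(np.uint8)[:,:,::-1])
E
```

```text
scene nut_a 0.43 [355. 268.] 16 [517.  90.  19.]
scene nut_a 0.41 [364. 278.] 70 [539. 101.  18.]
scene bearing_a 0.87 [397. 206.] 840 [505. 144. 183.]
scene bearing_a 0.64 [231. 208.] 465 [ 387. -185.   22.]
scene bearing_a 0.56 [406. 236.] 570 [567. 151. 185.]
scene bearing_a 0.5 [360. 279.] 41 [540. 100.  18.]
top bearing_a 0.79 [406. 286.] 596 [ 377. -184.   23.]
top bearing_a 0.68 [232. 220.] 784 [494. 142. 187.]
```

View pics/d.png

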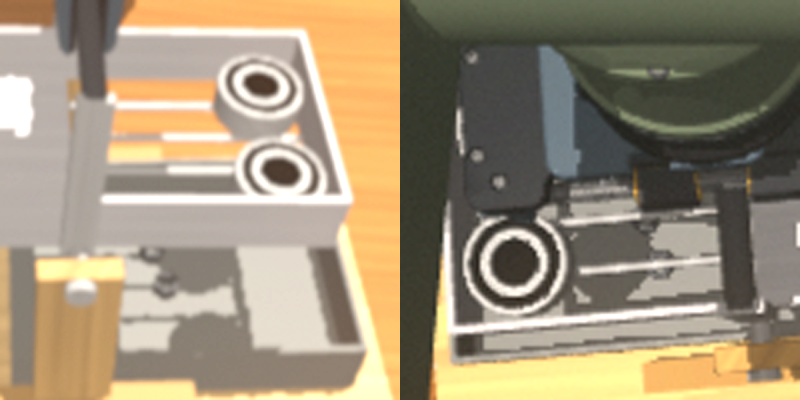

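The crop shows both nuts in the nut bin, at (517,90,19) and (539,101,18) mm, and both bearings still on the grate against the end wall. Next I'll tip the tray the other way, slowly near the sliding angle.

>>> servo_tool --steps '[[255, [0, 7.7, 0.23], [0.06, 0, 0]], [255, [0, 7.7, 0.23], [0.06, 0, 0]], [255, [0, 7.7, 0.23], [0.06, 0, 0]], [255, [0, 7.7, 0.23], [0.06, 0, 0]], [255, [0, 2.6, 0.03], [0.02, 0, 0]], [255, [0, 2.6, 0.03], [0.02, 0, 0]], [255, [0, 2.6, 0.03], [0.02, 0, 0]], [255, [0, 2.6, 0.03], [0.02, 0, 0]], [255, [0, 2.6, 0.03], [0.02, 0, 0]], [255, [0, 2.6, 0.03], [0.02, 0, 0]]]'

```text
time_s: 9.45
ee_pos: [549.2, -13.5, 289.1]
ee_rot: [-158.8, -0.1, 6.6]
force: [-1.7, 11.5, 2.3]
gripper_width: 13.3
gripper_force: 45.0
```

```bash
python3 look.py e | grep bear
```

```text
scene bearing_a 0.68 [231. 206.] 525 [ 388. -184.   22.]
scene bearing_a 0.65 [395. 187.] 901 [508. 134. 225.]
scene bearing_a 0.6 [402. 218.] 706 [567. 139. 228.]
scene bearing_a 0.53 [362. 279.] 70 [537. 101.  19.]
top bearing_a 0.87 [240. 217.] 949 [495. 129. 228.]
top bearing_a 0.69 [236. 176.] 956 [566. 137. 228.]
```

>>> servo_tool --steps '[[255, [0, 2.6, 0.03], [0.02, 0, 0]], [255, [0, 2.6, 0.03], [0.02, 0, 0]], [255, [0, 2.6, 0.03], [0.02, 0, 0]], [255, [0, 2.6, 0.03], [0.02, 0, 0]], [255, [0, 0, 0], [0, 0, 0]], [255, [0, 0, 0], [0, 0, 0]], [255, [0, 0, 0], [0, 0, 0]], [255, [0, 0, 0], [0, 0, 0]], [255, [0, 0, 0], [0, 0, 0]], [255, [0, 0, 0], [0, 0, 0]]]'

```text
time_s: 10.75
ee_pos: [550.5, -24.9, 284.8]
ee_rot: [-154.5, -0.1, 6.6]
force: [-1.2, 5.4, 1.3]
gripper_width: 13.5
gripper_force: 45.0
```

```bash
python3 look.py f | grep bear
```

```text
scene bearing_a 0.94 [225. 278.] 726 [ 608. -147.   86.]
scene bearing_a 0.84 [232. 208.] 542 [ 385. -184.   22.]
scene bearing_a 0.68 [230. 242.] 635 [ 538. -152.   89.]
scene bearing_a 0.44 [362. 278.] 92 [541. 101.  18.]
top bearing_a 0.7 [406. 205.] 113 [ 542. -188.   37.]
top bearing_a 0.62 [366. 285.] 569 [ 373. -102.   24.]
top bearing_a 0.57 [393. 285.] 99 [ 376. -164.   22.]
```

>>> servo_tool --steps '[[255, [0, 0, 0], [0, 0, 0]], [255, [0, 0, 0], [0, 0, 0]], [255, [0, 0, 0], [0, 0, 0]], [255, [0, 0, 0], [0, 0, 0]], [255, [0, 0, 0], [0, 0, 0]], [255, [0, 0, 0], [0, 0, 0]], [255, [0, 0, 0], [0, 0, 0]], [255, [0, 0, 0], [0, 0, 0]], [255, [0, 0, 0], [0, 0, 0]], [255, [0, 0, 0], [0, 0, 0]]]'

```text
time_s: 12.05
ee_pos: [550.5, -24.9, 284.8]
ee_rot: [-154.5, -0.1, 6.6]
force: [-1.9, 5.7, 2.6]
gripper_width: 13.0
gripper_force: 45.0
```

```bash
python3 look.py g | grep bear
```

```text
scene bearing_a 0.65 [315. 223.] 11564 [553.  10. 187.]
scene bearing_a 0.63 [198. 259.] 658 [ 543. -218.   35.]
scene bearing_a 0.62 [195. 291.] 700 [ 608. -211.   35.]
scene bearing_a 0.57 [233. 208.] 476 [ 388. -184.   22.]
top bearing_a 0.91 [366. 285.] 553 [ 373. -101.   24.]
top bearing_a 0.67 [392. 282.] 105 [ 376. -165.   23.]
```

View pics/g.png

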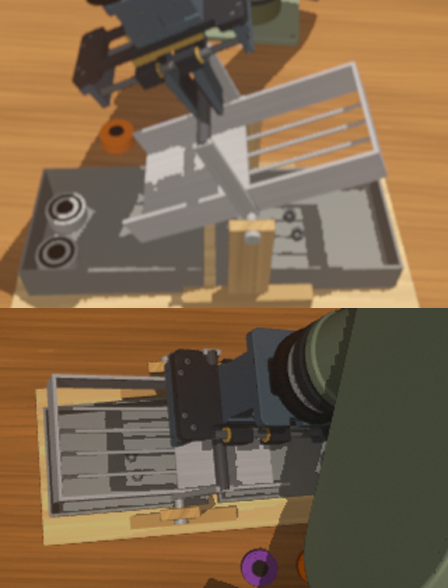

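Both bearings lie flat in the far bin, at (543,-218,35) and (608,-211,35) mm, and both nuts are in the nut bin. I'll let go and back off along the tool axis.

>>> servo_tool --steps '[[0, [0, 0, 0], [0, 0, 0]], [0, [0, 0, 0], [0, 0, 0]], [0, [0, 0, 0], [0, 0, 0]], [0, [0, 0, 0], [0, 0, 0]], [0, [0, 0, 0], [0, 0, 0]], [0, [0, 0, 0], [0, 0, 0]], [0, [0, 0, -10], [0, 0, 0]], [0, [0, 0, -20], [0, 0, 0]], [0, [0, 0, -25], [0, 0, 0]], [0, [0, 0, -25], [0, 0, 0]]]'

```text
time_s: 13.35
ee_pos: [554.7, -61.3, 356.9]
ee_rot: [-154.8, -0.0, 6.5]
force: [0.5, -0.4, 0.0]
gripper_width: 89.8
gripper_force: 0.0
```

>>> servo_tool --steps '[[0, [0, 0, -25], [0, 0, 0]], [0, [0, 0, 0], [0, 0, 0]], [0, [0, 0, 0], [0, 0, 0]], [0, [0, 0, 0], [0, 0, 0]], [0, [0, 0, 0], [0, 0, 0]], [0, [0, 0, 0], [0, 0, 0]], [0, [0, 0, 0], [0, 0, 0]], [0, [0, 0, 0], [0, 0, 0]], [0, [0, 0, 0], [0, 0, 0]], [0, [0, 0, 0], [0, 0, 0]]]'

```text
time_s: 14.35
ee_pos: [555.9, -71.3, 378.1]
ee_rot: [-154.8, -0.0, 6.5]
force: [0.3, -0.4, 0.1]
gripper_width: 91.1
gripper_force: 0.0
```

```bash
python3 look.py i | egrep "bear|nut"; python3 -c "
from h import *
print(state()['force'],state()['gripper_width'])"
```

```text
scene nut_a 0.62 [355. 265.] 54 [509.  90.  18.]
scene bearing_a 0.87 [235. 208.] 496 [ 387. -184.   22.]
scene bearing_a 0.7 [194. 291.] 679 [ 609. -212.   35.]
scene bearing_a 0.61 [197. 259.] 629 [ 544. -218.   35.]
top bearing_a 0.98 [403. 284.] 547 [ 378. -185.   24.]
top bearing_a 0.9 [422. 208.] 581 [ 535. -220.   36.]
top bearing_a 0.74 [366. 284.] 535 [ 371. -101.   24.]
top bearing_a 0.53 [416. 184.] 309 [ 594. -211.   36.]
[-0.02849779 -0.35440742  0.25176361] 91.11457977845555
```

```bash
python3 -c "
from h import *
print(ticket.job_done())"
```

```text
the job is handed in; nothing more can be done
None
```

The job is handed in at about 14.5 s on the robot's clock: both nuts are in the nut bin, both bearings in the bearing bin, and the gripper is open and clear of the tray; the hand-in returned no verdict.

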